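# Register a pair of winch side plates in the marking fixture

## Task

Draw the blue and the yellow winch side plate up out of the leaning rack and stand them side by side in the marking fixture, the same way up as in the rack: flat on its leaning back board and fully down on its bottom ledge, the blue plate pushed snug against the orange side stop and the yellow plate pushed snug against the blue one. Do not slam the plates into the fixture; leave the grey plate in the rack and leave the bottle and the tape roll where they stand.

Things in the scene. Friction and masses are not known exactly. Their poses are not given: they have to be found in the camera images.
- blue_plate: Blue: a flat winch side plate, 8 mm thick, 100 mm wide, 120 mm tall, about 0.3 kg, a dark bore and bolt holes drawn on both faces (not real holes). Origin at its centre; x normal to its face, y along the width, z along the height, up the slope. Starts in one of the rack's three slots.
- yellow_plate: Yellow: a flat winch side plate, 8 mm thick, 100 mm wide, 120 mm tall, about 0.3 kg, a dark bore and bolt holes drawn on both faces (not real holes). Origin at its centre; x normal to its face, y along the width, z along the height, up the slope. Starts in one of the rack's three slots.
- grey_plate: Grey: a flat winch side plate, 8 mm thick, 100 mm wide, 120 mm tall, about 0.3 kg, a dark bore and bolt holes drawn on both faces (not real holes). Origin at its centre; x normal to its face, y along the width, z along the height, up the slope. Starts in one of the rack's three slots. It stays there.
- rack: Green rack fixed to the bench. Origin: centre of underside, z up. Three slots, floors at x -60, 0, 60 mm, z 30 mm, lean 30 deg from vertical, tops to -x (towards the robot). Slot 11 mm wide, 106 mm long (y); up the slope from its floor the -x wall is 75 mm high, the other 40 mm: the top 45 mm of a plate stands free. Plates lean on the 75 mm wall.
- fixture: Marking fixture fixed to the bench. Origin: centre of underside, z up. Aluminium back board leaning 30 deg, top to -x, working face to +x and up, 78 mm high up the slope, 10 mm thick. At its foot (x 0, z 30 mm) a steel ledge square to it, 22 mm deep, y -130 to 130 mm, open at +y. At y -130 mm an orange side stop 70 mm high. Base 150 x 290 mm.
- corner (a point): The fixture's inner corner, where back board, ledge and side stop meet. x is normal to the back board (out of it), y runs along the ledge away from the stop, z runs up the board's slope. A plate fully home against board, ledge and stop has its centre at x 4, y 50, z 60 mm in this frame.
- bottle: Amber closed bottle, 60 mm across, 170 mm tall, standing loose between rack and fixture, on the far side. Origin at the centre of its underside, z up.
- tape: Brown tape roll lying flat, 80 mm across, 48 mm tall, loose, between rack and fixture on the robot's side. Origin at the centre of its underside, z up.
Things that resemble listed ones, but are neither listed nor needed, are in the scene too. There is more than one size of the yellow_plate; the one meant has the size given above.

How it is judged:
By the outcome, as a careful person would: the job done as asked, in the order asked, and still so for the second after the job is handed in, with the robot touching nothing.
It also fails if it takes over 72 s, if anything falls off the work surface, if the arm or the gripper's body presses on something with over 40 N, if the wrist force passes 120 N, or if a joint passes its speed limit or range.

## Robot

A 6-joint arm with a two-finger parallel gripper is mounted at the origin on the work surface. World frame = base frame: x ahead of the robot, y to its left, z up, the work surface at z = 0. Lengths are in m, angles in rad, forces in N, time in s.
With the tool pointing down it reaches from about 0.3 to 0.775 m from the base axis. Payload 14.6 kg.
Tool frame: the origin (TCP) lies midway between the tips of the shut fingers; the grasp point (between the pads) lies 19 mm behind it; z points along the fingers, y is the line along which they close (so a half turn about z gives the same grasp; the last joint's range is limited). The gripper opens to 94 mm and grips with 3 to 60 N. Pads are 16 mm wide; open, the fingers measure 119 mm over their backs; the gripper's body (75 mm by 177 mm) begins 78 mm behind the grasp point.
Start: joints at [1.036, 0.3, 1.521, -0, 1.321, -0.067], TCP at [0.248, 0.491, 0.205] pointing down, gripper open.
Joint ranges: [-3.03, 3.03], [-0.79, 2.21], [0.23, 2.52], [-1.04, 4.18], [0, 3.07], [-2.55, 2.55]. Speed limits (rad/s): [2.22, 2.22, 2.57, 3.14, 3.14, 3.14].

## Interface

Orientations are given as a rotation vector (axis times angle).
In Python, from station import bot, cams gives the robot as it stands. The module is installed in compiled form; this text tells all that it offers.
- The arm moves only by the shell command python3 -m handwheel 'ROWS' [FORCE]. ROWS is JSON, a list of rows, each a list of 3 entries, a list of its own where there are three numbers: the opening, from -1 (shut) to 1 (fully open), then the shift along the tool's x, y, z scaled (see below), then the turn, a rotation vector about the tool's x, y, z scaled (see below). In form: [[fingers, [x, y, z], [wx, wy, wz]], ...]. A call has 1 to 5 rows; each row shifts and turns the commanded pose from where the row before left it, along the tool's axes as they then stand; what a row does not reach is not made up. The controller multiplies each number of a shift by 0.5 m and each number of a turn by 360 degrees. A row lasts 1/10 s, in which the tool goes at most 50 mm and 8.59 degrees, less where a joint would pass 70% of its speed; a pose out of reach is approached as far as the arm can. A call with a number of a shift or a turn outside -1 to 1 is refused whole. A call with a gripper value outside its range is refused whole. The fingers move at their own pace and stop on an object; FORCE is the grip in N (left out, the last holds). Time passes only in rows, so rows that do not move let the fingers close. It gives the time, the measured TCP pose, the force, the opening and the grip force at its end, in the units of the state.
- bot.sense(): the state, without advancing time (a new reading comes with each control period).
- cams.grab_frame(name): name is "scene" or "top"; returns a dict with "color" (384x512x3 uint8, blue, green, red), "z_map" (384x512 float32, m along the optical axis (not along the pixel's ray), 0 where there is no reading), "fx", "fy", "cx", "cy" (pixels), "R" (3x3) and "t" (3): a world point X has camera coordinates R X + t. Camera axes: x right, y down, z forward; pixel columns grow to the right and rows downward; lengths in m; the calibration is good to about 2 mm. A picture is of the moment at which its call begins.
- bot.finish_job(): hands the job in; it is judged then, once.
The state is a dict: "time_s": time; "qpos": joint angles; "joint_velocities": joint speeds; "joint_efforts": joint torques, N m; "position": TCP position; "eef_rot": TCP orientation; "wrist_force": force on the tool from outside, world axes, zero at the start; "ft_torque": the same for the moment, N m; "gripper_width": finger opening in m; "gripper_force": force on a finger pad.
Only numpy, scipy, OpenCV 4.12 (cv2) and the standard library are available. Lean on these libraries where they do the work, as an engineer would, in place of code of your own. Each camera call takes 0.05 s, during which the arm holds its last target. There are 200 camera calls.

## Working session

There is one attempt and no reset: what is moved stays moved. The work goes in short steps, Python scripts to look and compute and a shell command to move; the robot and the scene stay as the last step left them, time stands still between calls to the robot, and variables do not carry over. Pictures are saved under pics/ and viewed, at most 10 in all, crops included, and the job is handed in when it is done.

```bash
mkdir -p pics; python3 - <<'E'
from station import bot,cams
import cv2,numpy as np
for n in ("scene","top"):
    f=cams.grab_frame(n); cv2.imwrite(f"pics/{n}0.png",cv2.resize(f["color"],(800,600),interpolation=cv2.INTER_CUBIC))
    np.savez(f"{n}0.npz",**f); print(n,f["fx"],f["cx"],f["cy"],np.round(f["R"],3).tolist(),np.round(f["t"],3))
print(bot.sense())
E
```

```text
scene 489.93313747487207 261.34542665964864 190.69476838209198 [[-0.66, 0.751, -0.009], [0.543, 0.468, -0.698], [-0.52, -0.465, -0.717]] [ 0.34  -0.174  1.659]
top 355.61252721716727 256.79058464907564 187.00599567405845 [[0.025, -1.0, 0.009], [-0.997, -0.025, -0.074], [0.074, -0.007, -0.997]] [-0.054  0.472  0.96 ]
{'time_s': 0.1, 'qpos': array([ 1.03638335e+00,  3.00446392e-01,  1.52153013e+00,  1.45553533e-05,
        1.32072707e+00, -6.65880643e-02]), 'joint_velocities': array([ 0.00211526, -0.00130202, -0.00146335, -0.00071937,  0.00311659,
        0.00109238]), 'joint_efforts': array([ 3.13992619e-03, -5.32648194e+01, -3.53288341e+01,  7.09666614e-02,
        2.35524040e-02,  1.74877073e-05]), 'position': array([0.24788683, 0.49069231, 0.20492144]), 'eef_rot': array([-7.28100734e-01, -3.05570292e+00,  1.66013142e-03]), 'wrist_force': array([ 0.22813381, -0.26249929, -0.78805962]), 'ft_torque': array([-0.0072478 , -0.06909292,  0.01215546]), 'gripper_force': 0.0, 'gripper_width': 0.09433533488001243}
```

View pics/scene0.png

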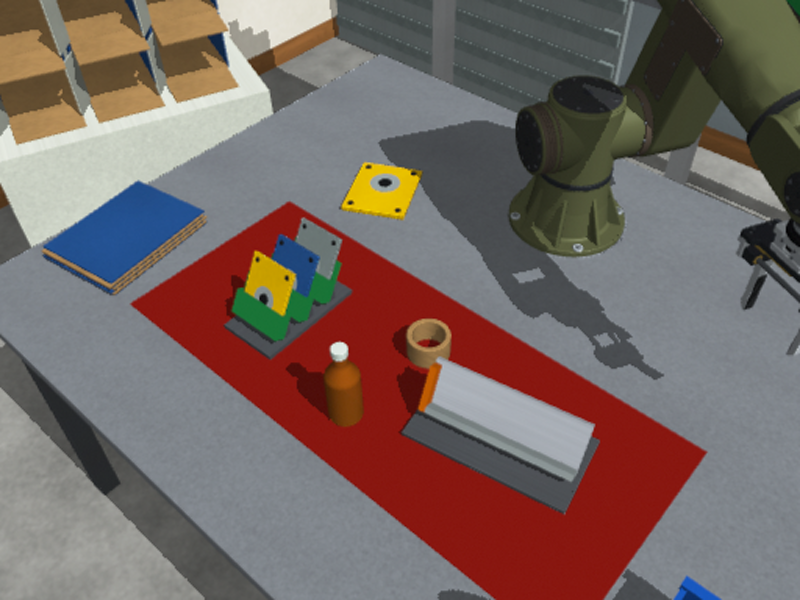

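View pics/top0.png

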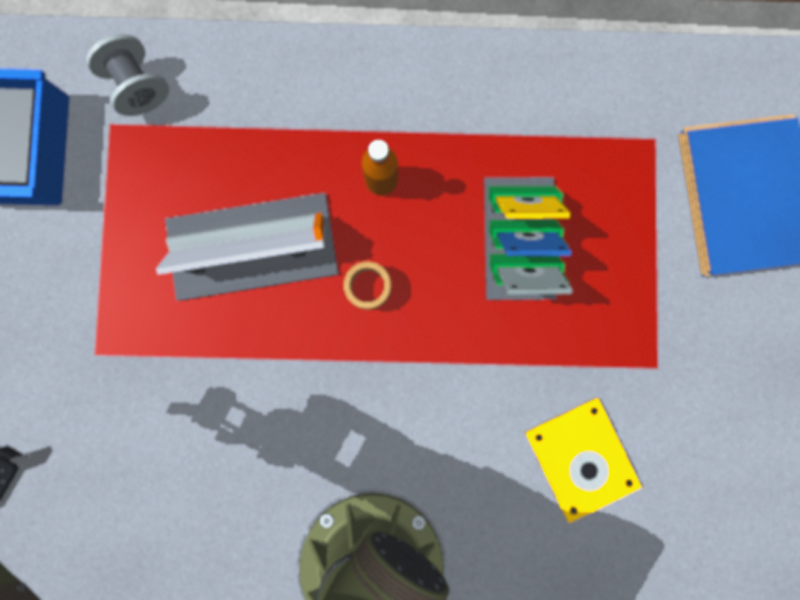

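Yellow, blue and grey plates stand in the rack, far to near (top view at about (535,213), (535,250), (537,288)). The fixture is at (250,248) with its orange stop at (318,227), the bottle at (380,165), the tape at (367,285). The oversized yellow plate lying flat at (585,460) is a decoy.

```bash
cat > vis.py <<'E'
import numpy as np,cv2
from station import bot,cams
def cloud(f):
    z=f["z_map"]; v,u=np.mgrid[:384,:512]
    P=np.stack([(u-f["cx"])/f["fx"]*z,(v-f["cy"])/f["fy"]*z,z],-1)
    return (P-f["t"])@f["R"], z>0
HSV={"yellow":((22,120,90),(35,255,255)),"blue":((100,110,50),(125,255,255)),"orange":((5,180,140),(16,255,255)),"green":((50,100,40),(85,255,255)),"grey":((0,0,40),(179,60,255))}
def mask(f,c): return cv2.inRange(cv2.cvtColor(f["color"],cv2.COLOR_BGR2HSV),*HSV[c])>0
def plane(P,tol=.003):
    best=None; rng=np.random.default_rng(0)
    for _ in range(300):
        a,b,c=P[rng.choice(len(P),3,replace=False)]; n=np.cross(b-a,c-a)
        if np.linalg.norm(n)<1e-7: continue
        n/=np.linalg.norm(n); i=abs((P-a)@n)<tol
        if best is None or i.sum()>best.sum(): best=i
    Q=P[best]; m=Q.mean(0); n=np.linalg.svd(Q-m,full_matrices=False)[2][2]
    return m,n*np.sign(n[2]),best
E
python3 - <<'E'
from vis import *
np.set_printoptions(precision=4,suppress=True)
for n in ("scene","top"):
    f=dict(np.load(n+"0.npz")); P,ok=cloud(f); print(n)
    table=ok&(P[...,0]>.2)&(P[...,0]<.9)&(abs(P[...,1])<.6)
    print(" table z",np.median(P[table][:,2]))
    for c in HSV:
        m=table&mask(f,c)&(P[...,2]>.02)
        if c in("yellow","blue","grey","green"): m&=(P[...,1]<-.1)&(P[...,1]>-.42)&(P[...,0]>.3)
        num,L=cv2.connectedComponents(m.astype(np.uint8))
        for k in range(1,num):
            Q=P[L==k]
            if len(Q)<25: continue
            mm,nn,i=plane(Q); print(" ",c,len(Q),"med",np.median(Q,0),"min",Q.min(0),"max",Q.max(0),"n",nn,i.sum())
    m=ok&mask(f,"grey")&(P[...,1]>-.02)&(P[...,1]<.42)&(P[...,0]>.3)&(P[...,0]<.7)&(P[...,2]>.012)
    Q=P[m]
    for k in range(3):
        if len(Q)<60: break
        mm,nn,i=plane(Q); print("  fix plane",i.sum(),mm,nn,Q[i].min(0),Q[i].max(0)); Q=Q[~i]
E
```

```text
scene
 table z 0.0017388374847386702
  yellow 692 med [ 0.6117 -0.2421  0.1081] min [ 0.5896 -0.3083  0.0633] max [ 0.6392 -0.193   0.1412] n [0.8628 0.0212 0.505 ] 566
  blue 577 med [ 0.5497 -0.2383  0.1128] min [ 0.5287 -0.3013  0.0643] max [ 0.5744 -0.1971  0.1408] n [0.8638 0.0285 0.5031] 462
  orange 180 med [0.5837 0.1068 0.0723] min [0.554  0.0927 0.0321] max [0.6101 0.1148 0.1047] n [0.8453 0.2257 0.4842] 120
  orange 154 med [0.6875 0.0207 0.1182] min [0.6692 0.007  0.103 ] max [0.7033 0.0324 0.1349] n [0.5001 0.6976 0.5131] 110
  green 1098 med [ 0.6405 -0.2043  0.0562] min [ 0.4858 -0.3096  0.0239] max [ 0.6703 -0.184   0.0975] n [0.8832 0.0331 0.4678] 436
  grey 566 med [ 0.4891 -0.2378  0.112 ] min [ 0.4699 -0.304   0.0664] max [ 0.5153 -0.1979  0.1415] n [0.873  0.013  0.4875] 438
  grey 84 med [ 0.6272 -0.248   0.0804] min [ 0.6191 -0.2702  0.0652] max [ 0.6376 -0.2256  0.0921] n [ 0.8624 -0.0341  0.505 ] 76
  fix plane 2540 [0.5387 0.2397 0.0649] [0.8398 0.1625 0.518 ] [0.4938 0.0915 0.012 ] [0.599 0.372 0.101]
  fix plane 647 [0.5693 0.2471 0.0451] [0.6552 0.1112 0.
[... 1116 characters left out ...]
 [ 0.6297 -0.2516  0.0759] min [ 0.6245 -0.2727  0.0642] max [ 0.6365 -0.2319  0.0877] n [0.8712 0.0069 0.491 ] 37
  grey 54 med [ 0.5713 -0.2528  0.0754] min [ 0.564  -0.2762  0.0624] max [ 0.5771 -0.2316  0.0884] n [0.8795 0.0198 0.4755] 54
  grey 678 med [ 0.489  -0.2531  0.1114] min [ 0.4666 -0.3122  0.0634] max [ 0.516  -0.2033  0.1399] n [0.8577 0.0254 0.5135] 624
  fix plane 1268 [0.5374 0.2337 0.0655] [0.8354 0.1588 0.5262] [0.493  0.0894 0.0132] [0.5987 0.3642 0.1005]
  fix plane 627 [0.564  0.2409 0.0337] [-0.3652 -0.0768  0.9277] [0.4802 0.0864 0.012 ] [0.6016 0.365  0.0425]
  fix plane 308 [0.542  0.2294 0.0682] [0.6535 0.1217 0.7471] [0.4908 0.0892 0.012 ] [0.6294 0.3752 0.0965]
```

```bash
cat > pose.py <<'E'
from vis import *
def axes(yaw):
    c,s=np.cos(yaw),np.sin(yaw); h=np.array([-s,c,0]); e=np.array([c,s,0]); a=np.radians(30); z=np.array([0,0,1.])
    return e*np.cos(a)+z*np.sin(a), h, -e*np.sin(a)+z*np.cos(a)   # n, y, u
E
python3 - <<'E'
from pose import *
from scipy.spatial.transform import Rotation as Ro
np.set_printoptions(precision=4,suppress=True)
n,y,u=axes(np.radians(1.65)); A=np.c_[n,y,u]
F=np.c_[axes(np.radians(10.8))]; F=np.c_[tuple(axes(np.radians(10.8)))]
for nm in("scene","top"):
    f=dict(np.load(nm+"0.npz"));P,ok=cloud(f);print(nm)
    box=ok&(P[...,1]<-.15)&(P[...,1]>-.35)&(P[...,2]>.098)&(P[...,2]<.16)&(P[...,0]>.4)&(P[...,0]<.7)
    for c in("yellow","blue","grey"):
        Q=P[box&mask(f,c)]; 
        if c=="grey": Q=Q[Q[:,0]<.53]
        m,nn,i=plane(Q); q=Q[i]@A
        print(c,i.sum(),"yaw",np.degrees(np.arctan2(nn[1],nn[0])),"lean",np.degrees(np.arcsin(nn[2])),"n",np.median(q[:,0]),"y",np.percentile(q[:,1],[.5,2,98,99.5]),"u",np.percentile(q[:,2],[98,99.8]))
    box=ok&(P[...,1]>.05)&(P[...,1]<.42)&(P[...,2]>.02)&(P[...,2]<.16)&(P[...,0]>.4)&(P[...,0]<.66)
    Q=P[box&mask(f,"grey")]; m,nn,i=plane(Q,.002); q=Q[i]@F
    print("board yaw",np.degrees(np.arctan2(nn[1],nn[0])),"lean",np.degrees(np.arcsin(nn[2])),"n",np.median(q[:,0]),"y",np.percentile(q[:,1],[.5,2,98,99.5]),"u",np.percentile(q[:,2],[.2,2,98,99.8]))
    nb=np.median(q[:,0]); q=Q@F; l=(q[:,0]>nb+.006)&(q[:,0]<nb+.019)&(q[:,1]>q[:,1].min()+.02)
    print("ledge u",l.sum(),np.percentile(q[l,2],[10,50,90]),"world z of corner from board+z30:",)
    Q=P[box&mask(f,"orange")]; q=Q@F; print("stop n",np.percentile(q[:,0],[1,99])-nb,"y",np.percentile(q[:,1],[1,10,50,90,99]),"u",np.percentile(q[:,2],[1,99]))
    B=ok&mask(f,"orange")&(P[...,0]>.63)&(P[...,1]<.06)&(P[...,1]>-.05); print("bottle",np.median(P[B],0))
    T=ok&(P[...,0]<.56)&(P[...,0]>.4)&(P[...,1]>-.03)&(P[...,1]<.085)&(P[...,2]>.03); print("tape",P[T].min(0),P[T].max(0))
s=bot.sense(); print(Ro.from_rotvec(s["eef_rot"]).as_matrix())
E
```

```text
scene
yellow 370 yaw 1.2633147919360603 lean 31.14882671564099 n 0.5776508860300251 y [-0.3151 -0.3122 -0.2163 -0.2145] u [-0.1734 -0.1716]
blue 355 yaw 1.4445797921620185 lean 30.354294570218947 n 0.5258468215042428 y [-0.3156 -0.313  -0.2171 -0.2152] u [-0.1435 -0.1423]
grey 333 yaw 1.3837851417945592 lean 31.66398675699127 n 0.47394352272117196 y [-0.3154 -0.3133 -0.2163 -0.2145] u [-0.1139 -0.113 ]
board yaw 10.53898979373726 lean 31.34596294914032 n 0.5290633081094385 y [-0.0006  0.0045  0.2556  0.2587] u [-0.272  -0.2703 -0.1925 -0.1907]
ledge u 286 [-0.2729 -0.2703 -0.2681] world z of corner from board+z30:
stop n [0.0076 0.0271] y [-0.0127 -0.0106 -0.0045  0.0001  0.0011] u [-0.2794 -0.1992]
bottle [0.6875 0.0207 0.1182]
tape [ 0.4441 -0.0176  0.0301] [0.5247 0.0604 0.0539]
top
yellow 315 yaw 1.8848185586187678 lean 32.88762635009745 n 0.5765741826044853 y [-0.3163 -0.3149 -0.2185 -0.2179] u [-0.1721 -0.1706]
blue 343 yaw 1.7784274485604052 lean 32.43750760288013 n 0.5246050795133023 y [-0.3174 -0.3158 -0.219  -0.2183] u [-0.1418 -0.1406]
grey 392 yaw 1.6023781579525478 lean 32.78366226332809 n 0.4726097122741443 y [-0.3171 -0.3157 -0.2195 -0.2181] u [-0.112  -0.1115]
board yaw 10.86409295198259 lean 30.846365194235354 n 0.5279657511228013 y [-0.0093  0.0031  0.2518  0.2563] u [-0.2749 -0.2726 -0.1912 -0.1897]
ledge u 424 [-0.273  -0.2708 -0.2687] world z of corner from board+z30:
stop n [0.0049 0.0233] y [-0.0141 -0.0139 -0.0107 -0.006  -0.0055] u [-0.2755 -0.1993]
bottle [0.6666 0.0178 0.1136]
tape [ 0.4429 -0.0213  0.0303] [0.5215 0.0564 0.0522]
[[-0.8925  0.4509 -0.0006]
 [ 0.4509  0.8925 -0.0009]
 [ 0.0001 -0.0011 -1.    ]]
```

```bash
cat > plan.py <<'E'
from pose import *
from scipy.spatial.transform import Rotation as Ro
np.set_printoptions(precision=4,suppress=True)
RK,FX=np.radians(1.65),np.radians(10.8)
def tool(yaw): n,y,u=axes(yaw); return np.c_[y,n,-u]     # tool x=y, y=n, z=-u
def pt(yaw,n,y,u): return np.c_[tuple(axes(yaw))]@[n,y,u]
def show(p,R,p0=None,R0=None):
    s=bot.sense(); R0=Ro.from_rotvec(s["eef_rot"]).as_matrix() if R0 is None else R0; p0=s["position"] if p0 is None else p0
    w=Ro.from_matrix(R0.T@R).as_rotvec()
    print("to",p,"turn",w/(2*np.pi),"deg",np.degrees(np.linalg.norm(w)),"| shift/.5 before turn",R0.T@(p-p0)/.5,"after turn",R.T@(p-p0)/.5)
def here(yaw):
    s=bot.sense(); print("t",s["time_s"],"nyu",np.c_[tuple(axes(yaw))].T@s["position"],"F",s["wrist_force"],"w",s["gripper_width"],"gf",s["gripper_force"],"q",s["qpos"])
E
python3 - <<'E'
from plan import *
R0=Ro.from_rotvec(bot.sense()["eef_rot"]).as_matrix()
m=np.array([.42,0,.36]); show(m,R0)
pre=pt(RK,.5212,-.2665,-.05); show(pre,tool(RK),m,R0)
E
```

```text
to [0.42 0.   0.36] turn [0. 0. 0.] deg 0.0 | shift/.5 before turn [-0.7498 -0.721  -0.3094] after turn [-0.7498 -0.721  -0.3094]
to [ 0.4838 -0.2527  0.2173] turn [-0.0753 -0.0446  0.1669] deg 67.84401054132348 | shift/.5 before turn [-0.3419 -0.3931  0.2858] after turn [-0.5088 -0.0448  0.3037]
```

```bash

python3 -m handwheel '[[-0.35,[-0.0375,-0.036,-0.0155],[0,0,0]],[-0.35,[-0.0375,-0.036,-0.0155],[0,0,0]],[-0.35,[-0.0375,-0.036,-0.0155],[0,0,0]],[-0.35,[-0.0375,-0.036,-0.0155],[0,0,0]],[-0.35,[-0.0375,-0.036,-0.0155],[0,0,0]]]' 30
python3 -m handwheel '[[-0.35,[-0.0375,-0.036,-0.0155],[0,0,0]],[-0.35,[-0.0375,-0.036,-0.0155],[0,0,0]],[-0.35,[-0.0375,-0.036,-0.0155],[0,0,0]],[-0.35,[-0.0375,-0.036,-0.0155],[0,0,0]],[-0.35,[-0.0375,-0.036,-0.0155],[0,0,0]]]'
python3 -m handwheel '[[-0.35,[-0.0375,-0.036,-0.0155],[0,0,0]],[-0.35,[-0.0375,-0.036,-0.0155],[0,0,0]],[-0.35,[-0.0375,-0.036,-0.0155],[0,0,0]],[-0.35,[-0.0375,-0.036,-0.0155],[0,0,0]],[-0.35,[-0.0375,-0.036,-0.0155],[0,0,0]]]'
python3 -m handwheel '[[-0.35,[-0.0375,-0.036,-0.0155],[0,0,0]],[-0.35,[-0.0375,-0.036,-0.0155],[0,0,0]],[-0.35,[-0.0375,-0.036,-0.0155],[0,0,0]],[-0.35,[-0.0375,-0.036,-0.0155],[0,0,0]],[-0.35,[-0.0375,-0.036,-0.0155],[0,0,0]]]'
python3 - <<'E'
from plan import *
here(RK); pre=pt(RK,.5212,-.2665,-.05); show(pre,tool(RK))
E
```

```text
time_s: 0.6
position: [0.2912, 0.3672, 0.2442]
eef_rot: [-0.728, -3.056, 0.001]
wrist_force: [0.6, 1.0, -0.7]
gripper_width: 0.0574
gripper_force: 0.0
time_s: 1.1
position: [0.3343, 0.2446, 0.2831]
eef_rot: [-0.728, -3.056, 0.0]
wrist_force: [0.7, 1.4, -1.0]
gripper_width: 0.0307
gripper_force: 0.0
time_s: 1.6
position: [0.3774, 0.122, 0.3219]
eef_rot: [-0.728, -3.056, 0.0]
wrist_force: [0.7, -0.6, -1.1]
gripper_width: 0.0306
gripper_force: 0.0
time_s: 2.1
position: [0.4205, -0.0006, 0.3606]
eef_rot: [-0.728, -3.056, 0.0]
wrist_force: [-0.0, 0.9, 0.3]
gripper_width: 0.0307
gripper_force: 0.0
t 2.1 nyu [ 0.5443 -0.0127  0.1021] F [-0.0401  0.9054  0.3403] w 0.030730980197300254 gf 0.0 q [-0.0886 -0.0712  1.58    0.      1.6331 -1.1915]
to [ 0.4838 -0.2527  0.2173] turn [-0.0751 -0.0448  0.1669] deg 67.82159881820576 | shift/.5 before turn [-0.3406 -0.3928  0.2865] after turn [-0.5076 -0.0462  0.3042]
```

```bash

python3 -m handwheel '[[-0.35,[0,0,0],[-0.0075,-0.0045,0.0167]],[-0.35,[0,0,0],[-0.0075,-0.0045,0.0167]],[-0.35,[0,0,0],[-0.0075,-0.0045,0.0167]],[-0.35,[0,0,0],[-0.0075,-0.0045,0.0167]],[-0.35,[0,0,0],[-0.0075,-0.0045,0.0167]]]' >/dev/null
python3 -m handwheel '[[-0.35,[0,0,0],[-0.0075,-0.0045,0.0167]],[-0.35,[0,0,0],[-0.0075,-0.0045,0.0167]],[-0.35,[0,0,0],[-0.0075,-0.0045,0.0167]],[-0.35,[0,0,0],[-0.0075,-0.0045,0.0167]],[-0.35,[0,0,0],[-0.0075,-0.0045,0.0167]]]'
python3 - <<'E'
from plan import *
here(RK); pre=pt(RK,.5212,-.2665,-.05); show(pre,tool(RK))
E
```

```text
time_s: 3.1
position: [0.4202, 0.0004, 0.3603]
eef_rot: [1.905, 1.95, 0.525]
wrist_force: [0.6, 0.0, 0.3]
gripper_width: 0.0303
gripper_force: 0.0
t 3.1 nyu [ 0.544  -0.0117  0.102 ] F [0.6485 0.0368 0.2992] w 0.030324963803672392 gf 0.0 q [-0.1389 -0.4046  1.9215  0.0908  1.1061 -0.1812]
to [ 0.4838 -0.2527  0.2173] turn [ 0.0004  0.0004 -0.0008] deg 0.34852009924239463 | shift/.5 before turn [-0.5089 -0.0437  0.3053] after turn [-0.5095 -0.0455  0.304 ]
```

```bash

python3 -m handwheel '[[-0.35,[0,0,0],[0.0004,0.0004,-0.0008]],[-0.35,[-0.034,-0.003,0.01],[0,0,0]],[-0.35,[-0.034,-0.003,0.01],[0,0,0]],[-0.35,[-0.034,-0.003,0.01],[0,0,0]],[-0.35,[-0.034,-0.003,0.01],[0,0,0]]]' >/dev/null
python3 -m handwheel '[[-0.35,[-0.034,-0.003,0.02],[0,0,0]],[-0.35,[-0.034,-0.003,0.02],[0,0,0]],[-0.35,[-0.034,-0.003,0.02],[0,0,0]],[-0.35,[-0.034,-0.003,0.02],[0,0,0]],[-0.35,[-0.034,-0.003,0.02],[0,0,0]]]' >/dev/null
python3 -m handwheel '[[-0.35,[-0.034,-0.003,0.025],[0,0,0]],[-0.35,[-0.034,-0.003,0.025],[0,0,0]],[-0.35,[-0.034,-0.003,0.025],[0,0,0]],[-0.35,[-0.034,-0.003,0.025],[0,0,0]],[-0.35,[-0.034,-0.003,0.025],[0,0,0]]]' >/dev/null
python3 -m handwheel '[[-0.35,[0,0,0.02],[0,0,0]],[-0.35,[0,0,0.02],[0,0,0]],[-0.35,[0,0,0],[0,0,0]]]'
python3 - <<'E'
from plan import *
here(RK); pre=pt(RK,.5212,-.2665,-.1762); show(pre,tool(RK))
a=[]
for n in("top","scene"):
    f=cams.grab_frame(n); c=f["color"]; a.append(cv2.resize(c[60:260,240:440] if n=="top" else c[90:290,100:300],(400,400)))
cv2.imwrite("pics/pre1.png",np.hstack(a))
E
```

```text
time_s: 4.9
position: [0.4862, -0.2348, 0.217]
eef_rot: [1.898, 1.966, 0.522]
wrist_force: [-0.2, -0.1, -0.1]
gripper_width: 0.0302
gripper_force: 0.0
t 4.9 nyu [ 0.5235 -0.2487 -0.0517] F [-0.1682 -0.1223 -0.0502] w 0.030175822265711534 gf 0.0 q [-0.6836  0.043   1.881   0.4451  0.8615 -0.951 ]
to [ 0.5469 -0.2509  0.108 ] turn [-0.0006 -0.0004  0.0009] deg 0.4286351278406591 | shift/.5 before turn [-0.0362 -0.0039  0.2489] after turn [-0.0356 -0.0046  0.249 ]
```

View pics/pre1.png

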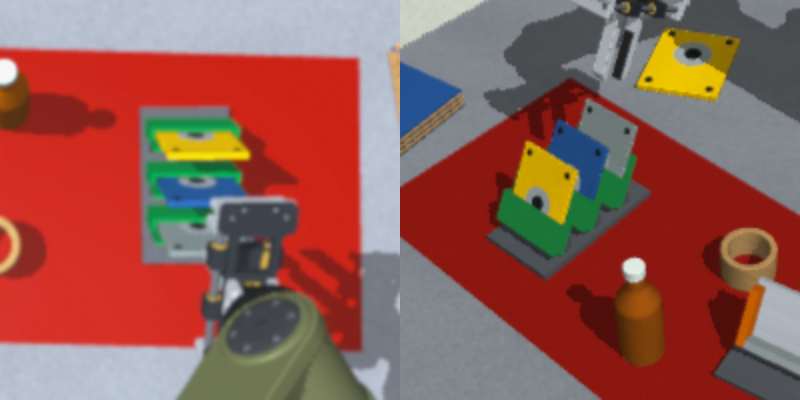

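The gripper hangs above and behind the rack, about 18 mm short in y. I correct that, then descend along the blue plate.

```bash

python3 -m handwheel '[[-0.35,[-0.018,-0.0023,0],[0,0,0]],[-0.35,[-0.018,-0.0023,0],[-0.0006,-0.0004,0.0009]],[-0.35,[0,0,0.025],[0,0,0]],[-0.35,[0,0,0.025],[0,0,0]],[-0.35,[0,0,0],[0,0,0]]]' 
python3 - <<'E'
from plan import *
here(RK); pre=pt(RK,.5212,-.2665,-.1762); show(pre,tool(RK))
E
```

```text
time_s: 5.5
position: [0.4972, -0.2528, 0.1931]
eef_rot: [1.904, 1.957, 0.524]
wrist_force: [-0.3, 0.3, 0.1]
gripper_width: 0.0303
gripper_force: 0.0
t 5.5 nyu [ 0.5206 -0.267  -0.0776] F [-0.3361  0.3275  0.1482] w 0.030252131763733123 gf 0.0 q [-0.6993  0.1131  1.8657  0.4742  0.8152 -0.9947]
to [ 0.5469 -0.2509  0.108 ] turn [-0.0001 -0.     -0.0003] deg 0.10285076740738247 | shift/.5 before turn [0.001  0.0013 0.1972] after turn [0.0011 0.0011 0.1972]
```

```bash

python3 -m handwheel '[[-0.35,[0.001,0.001,0.03],[0,0,0]],[-0.35,[0,0,0.03],[0,0,0]],[-0.35,[0,0,0.03],[0,0,0]],[-0.35,[0,0,0.03],[0,0,0]],[-0.35,[0,0,0.02],[0,0,0]]]' 
python3 -m handwheel '[[-0.35,[0,0,0.02],[0,0,0]],[-0.35,[0,0,0.02],[0,0,0]],[-0.35,[0,0,0.017],[0,0,0]],[-0.35,[0,0,0],[0,0,0]]]' 
python3 -m handwheel '[[-1,[0,0,0],[0,0,0]],[-1,[0,0,0],[0,0,0]],[-1,[0,0,0],[0,0,0]],[-1,[0,0,0],[0,0,0]],[-1,[0,0,0],[0,0,0]]]' 30
python3 - <<'E'
from plan import *
here(RK)
E
```

```text
time_s: 6.0
position: [0.5329, -0.2516, 0.134]
eef_rot: [1.902, 1.956, 0.524]
wrist_force: [0.5, 0.6, 0.8]
gripper_width: 0.0306
gripper_force: 0.0
time_s: 6.4
position: [0.547, -0.2514, 0.1094]
eef_rot: [1.902, 1.955, 0.524]
wrist_force: [0.0, -0.6, -0.1]
gripper_width: 0.0303
gripper_force: 0.0
time_s: 6.9
position: [0.5466, -0.2518, 0.1106]
eef_rot: [1.901, 1.955, 0.524]
wrist_force: [-5.7, -0.6, 4.2]
gripper_width: 0.0081
gripper_force: 30.0
t 6.9 nyu [ 0.5222 -0.2675 -0.1737] F [-5.7478 -0.561   4.2406] w 0.008136568627629077 gf 29.989615380764008 q [-0.6314  0.3135  1.8384  0.5441  0.6319 -1.0447]
```

```bash

python3 -m handwheel '[[-1,[0,0,-0.015],[0,0,0]],[-1,[0,0,-0.02],[0,0,0]],[-1,[0,0,-0.03],[0,0,0]],[-1,[0,0,-0.03],[0,0,0]],[-1,[0,0,-0.03],[0,0,0]]]' 
python3 -m handwheel '[[-1,[0,0,-0.035],[0,0,0]],[-1,[0,0,-0.035],[0,0,0]],[-1,[0,0,-0.035],[0,0,0]],[-1,[0,0,-0.035],[0,0,0]],[-1,[0,0,-0.035],[0,0,0]]]' 
python3 -m handwheel '[[-1,[0,0,-0.03],[0,0,0]],[-1,[0,0,-0.03],[0,0,0]],[-1,[0,0,-0.02],[0,0,0]],[-1,[0,0,0],[0,0,0]]]' 
python3 - <<'E'
from plan import *
here(RK); p=pt(FX,.5325,.058,-.02); show(p,tool(FX))
f=cams.grab_frame("scene"); cv2.imwrite("pics/lift1.png",f["color"])
E
```

```text
time_s: 7.4
position: [0.5149, -0.2524, 0.1655]
eef_rot: [1.902, 1.954, 0.524]
wrist_force: [-0.3, -0.3, -3.6]
gripper_width: 0.0078
gripper_force: 30.0
time_s: 7.9
position: [0.4708, -0.2534, 0.2413]
eef_rot: [1.902, 1.954, 0.524]
wrist_force: [0.4, -0.7, -3.9]
gripper_width: 0.0078
gripper_force: 30.0
time_s: 8.3
position: [0.4514, -0.2544, 0.2763]
eef_rot: [1.9, 1.953, 0.523]
wrist_force: [0.3, -0.1, -3.5]
gripper_width: 0.008
gripper_force: 30.0
t 8.3 nyu [ 0.5225 -0.2673  0.0173] F [ 0.3138 -0.1173 -3.5238] w 0.008036632350347227 gf 29.988242089748383 q [-0.7744 -0.0552  1.8388  0.4361  1.0166 -0.9696]
to [0.4519 0.1453 0.2489] turn [ 0.0004  0.0133 -0.0221] deg 9.28228749605857 | shift/.5 before turn [ 0.7991 -0.007   0.0566] after turn [0.7849 0.1033 0.1228]
```

View pics/lift1.png

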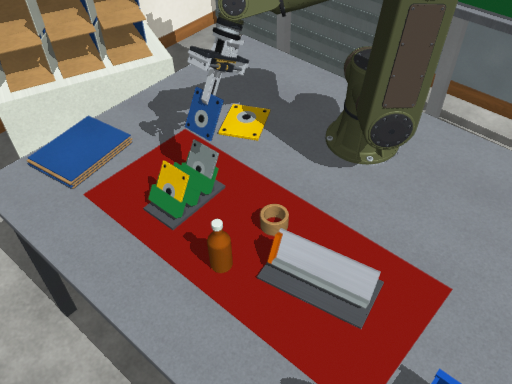

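```bash

python3 -m handwheel '[[-1,[0.03,0,0],[0,0,0]],[-1,[0.055,0,0],[0,0,0]],[-1,[0.06,0,0],[0,0,0]],[-1,[0.06,0,0],[0,0,0]],[-1,[0.06,0,0],[0,0,0]]]' 
python3 -m handwheel '[[-1,[0.06,0,0],[0,0,0]],[-1,[0.06,0,0],[0,0,0]],[-1,[0.06,0,0],[0,0,0]],[-1,[0.06,0,0],[0,0,0]],[-1,[0.06,0,0],[0,0,0]]]' 
python3 -m handwheel '[[-1,[0.06,0,0],[0,0,0]],[-1,[0.06,0,0],[0,0,0]],[-1,[0.06,0,0],[0,0,0]],[-1,[0.055,0,0],[0,0,0]]]' 
python3 -m handwheel '[[-1,[0,0,0],[0.0002,0.0066,-0.011]],[-1,[0,0,0],[0.0002,0.0067,-0.0111]],[-1,[0,0,0],[0,0,0]]]' 
python3 - <<'E'
from plan import *
here(FX); p=pt(FX,.5345,.058,-.15); show(p,tool(FX))
E
```

```text
time_s: 8.85
position: [0.4476, -0.1197, 0.2739]
eef_rot: [1.902, 1.955, 0.524]
wrist_force: [1.3, -0.3, -4.4]
gripper_width: 0.0077
gripper_force: 30.0
time_s: 9.35
position: [0.4433, 0.0302, 0.2739]
eef_rot: [1.902, 1.955, 0.525]
wrist_force: [0.7, -0.0, -3.8]
gripper_width: 0.0081
gripper_force: 30.0
time_s: 9.75
position: [0.4399, 0.1479, 0.2737]
eef_rot: [1.901, 1.956, 0.525]
wrist_force: [0.3, -0.3, -3.6]
gripper_width: 0.0078
gripper_force: 30.0
time_s: 10.05
position: [0.4402, 0.1461, 0.2736]
eef_rot: [1.754, 2.125, 0.569]
wrist_force: [0.4, 0.1, -4.0]
gripper_width: 0.0081
gripper_force: 30.0
t 10.05 nyu [0.535  0.061  0.0071] F [ 0.4013  0.1235 -4.0058] w 0.008063931124087903 gf 29.997189044952393 q [ 0.2608 -0.2462  2.0062 -0.0434  0.8613  0.0899]
to [0.5175 0.1578 0.1373] turn [-0.0003 -0.0005  0.0002] deg 0.2160641010859761 | shift/.5 before turn [-0.0071 -0.0004  0.3141] after turn [-0.0061 -0.001   0.3141]
```

```bash

python3 -m handwheel '[[-1,[-0.003,0,0.04],[-0.0003,-0.0005,0.0002]],[-1,[-0.003,0,0.04],[0,0,0]],[-1,[0,0,0.04],[0,0,0]],[-1,[0,0,0.04],[0,0,0]],[-1,[0,0,0.04],[0,0,0]]]' 
python3 -m handwheel '[[-1,[0,0,0.04],[0,0,0]],[-1,[0,0,0.04],[0,0,0]],[-1,[0,0,0.03],[0,0,0]],[-1,[0,0,0.02],[0,0,0]],[-1,[0,0,0.01],[0,0,0]]]' 
python3 -m handwheel '[[-1,[0,0,0.01],[0,0,0]],[-1,[0,0,0.01],[0,0,0]],[-1,[0,0,0],[0,0,0]]]' 
python3 - <<'E'
from plan import *
here(FX); p=pt(FX,.5335,.058,-.1775); show(p,tool(FX))
a=[]
for n in("top","scene"):
    f=cams.grab_frame(n); c=f["color"]; a.append(cv2.resize(c[90:240,90:240] if n=="top" else c[190:340,250:400],(400,400)))
cv2.imwrite("pics/fix1.png",np.hstack(a))
E
```

```text
time_s: 10.55
position: [0.4905, 0.1524, 0.1867]
eef_rot: [1.759, 2.116, 0.568]
wrist_force: [0.3, 0.6, -3.0]
gripper_width: 0.0078
gripper_force: 30.0
time_s: 11.05
position: [0.5248, 0.1589, 0.1262]
eef_rot: [1.757, 2.118, 0.567]
wrist_force: [0.2, -0.2, -3.1]
gripper_width: 0.0075
gripper_force: 30.0
time_s: 11.35
position: [0.53, 0.1595, 0.1184]
eef_rot: [1.756, 2.118, 0.568]
wrist_force: [-0.6, 0.1, -4.0]
gripper_width: 0.0082
gripper_force: 30.0
t 11.35 nyu [ 0.536   0.0574 -0.1727] F [-0.6369  0.1283 -3.9879] w 0.008163579462215995 gf 29.998304843902588 q [ 0.2393  0.1691  2.0025 -0.0622  0.447   0.1019]
to [0.5302 0.1602 0.113 ] turn [ 0.0001  0.0002 -0.0003] deg 0.1420736563749464 | shift/.5 before turn [ 0.0012 -0.0049  0.0095] after turn [ 0.0012 -0.0049  0.0095]
```

View pics/fix1.png

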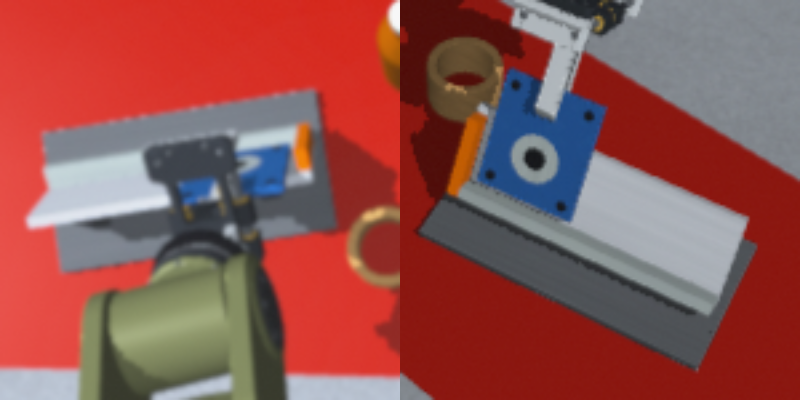

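The blue plate hangs just above the ledge, about 10 mm off the orange stop. I lower it softly.

```bash

python3 -m handwheel '[[-1,[0,0,0.004],[0,0,0]],[-1,[0,0,0.004],[0,0,0]],[-1,[0,0,0.003],[0,0,0]],[-1,[0,-0.002,0.002],[0,0,0]],[-1,[0,-0.002,0],[0,0,0]]]' 
python3 -m handwheel '[[-1,[0,0,0.002],[0,0,0]],[-1,[0,0,0.002],[0,0,0]],[-1,[0,0,0],[0,0,0]]]' 
python3 - <<'E'
from plan import *
here(FX);s=bot.sense(); print(np.c_[tuple(axes(FX))].T@s["wrist_force"])
E
```

```text
time_s: 11.95
position: [0.5314, 0.1598, 0.1117]
eef_rot: [1.756, 2.118, 0.568]
wrist_force: [0.7, -0.5, -3.7]
gripper_width: 0.0076
gripper_force: 30.0
time_s: 12.25
position: [0.5324, 0.1604, 0.1109]
eef_rot: [1.755, 2.118, 0.569]
wrist_force: [-10.9, 1.2, 9.1]
gripper_width: 0.0076
gripper_force: 30.0
t 12.25 nyu [ 0.5344  0.0577 -0.1805] F [-10.8702   1.1754   9.0527] w 0.007636809249860953 gf 30.015884041786194 q [ 0.2396  0.1873  2.0024 -0.0638  0.4282  0.1038]
[-4.53    3.1915 13.0686]
```

```bash

python3 -m handwheel '[[-1,[0,0,-0.002],[0,0,0]],[-1,[0,-0.002,0],[0,0,0]],[-1,[0,-0.002,0],[0,0,0]],[-1,[0,0,0],[0,0,0]]]' 
python3 - <<'E'
from plan import *
here(FX);s=bot.sense(); print(np.c_[tuple(axes(FX))].T@s["wrist_force"])
E
python3 -m handwheel '[[-1,[-0.004,0,0],[0,0,0]],[-1,[-0.004,0,0],[0,0,0]],[-1,[-0.003,0,0],[0,0,0]],[-1,[-0.003,0,0],[0,0,0]],[-1,[0,0,0],[0,0,0]]]' 
python3 - <<'E'
from plan import *
here(FX);s=bot.sense(); print(np.c_[tuple(axes(FX))].T@s["wrist_force"])
E
```

```text
time_s: 12.65
position: [0.5312, 0.1598, 0.1108]
eef_rot: [1.754, 2.116, 0.571]
wrist_force: [5.1, 1.9, -3.0]
gripper_width: 0.0078
gripper_force: 30.0
t 12.65 nyu [ 0.5332  0.0574 -0.1799] F [ 5.0999  1.8583 -3.0373] w 0.007831101448459363 gf 30.00160127878189 q [ 0.2392  0.1841  2.0074 -0.0649  0.424   0.1045]
[ 3.1213  0.8697 -5.3093]
time_s: 13.15
position: [0.5325, 0.1529, 0.1109]
eef_rot: [1.754, 2.116, 0.571]
wrist_force: [5.6, 2.3, -1.0]
gripper_width: 0.0075
gripper_force: 30.0
t 13.15 nyu [ 0.5332  0.0504 -0.1798] F [ 5.561   2.3297 -0.9969] w 0.007548554149751993 gf 30.0022092461586 q [ 0.2224  0.1821  2.0096 -0.0444  0.4233  0.0714]
[ 4.6103  1.2464 -3.8128]
```

```bash

python3 -m handwheel '[[-1,[-0.002,0,0],[0,0,0]],[-1,[-0.002,0,0],[0,0,0]],[-1,[0,0,0],[0,0,0]]]' |grep -E "force: \["
python3 - <<'E'
from plan import *
here(FX);s=bot.sense(); print(np.c_[tuple(axes(FX))].T@s["wrist_force"])
E
python3 -m handwheel '[[-1,[-0.002,0,0],[0,0,0]],[-1,[-0.002,0,0],[0,0,0]],[-1,[0,0,0],[0,0,0]]]' |grep -E "force: \["
python3 - <<'E'
from plan import *
here(FX);s=bot.sense(); print(np.c_[tuple(axes(FX))].T@s["wrist_force"])
E
```

```text
wrist_force: [4.0, 3.3, -0.6]
t 13.45 nyu [ 0.5332  0.0485 -0.1798] F [ 3.9539  3.3402 -0.5663] w 0.007477694849396186 gf 30.002140402793884 q [ 0.2178  0.1816  2.0102 -0.0386  0.423   0.0621]
[ 3.6225  2.5402 -2.7453]
wrist_force: [-0.4, 12.1, 2.0]
t 13.75 nyu [ 0.5332  0.0474 -0.1796] F [-0.4145 12.1408  1.9706] w 0.007581520747861073 gf 30.005106031894684 q [ 0.2144  0.1808  2.0108 -0.0316  0.4229  0.0526]
[ 2.6028 12.0035  0.7727]
```

```bash

python3 -m handwheel '[[-1,[0,0,0.002],[0,0,0]],[-1,[0,0,0],[0,0,0]]]' |grep -E "force: \["
python3 -m handwheel '[[-0.6,[0,0,0],[0,0,0]],[-0.6,[0,0,0],[0,0,0]],[-0.6,[0,0,0],[0,0,0]],[-0.6,[0,0,-0.01],[0,0,0]],[-0.6,[0,0,-0.02],[0,0,0]]]' |tail -4
python3 -m handwheel '[[-0.6,[0,0,-0.03],[0,0,0]],[-0.6,[0,0,-0.03],[0,0,0]],[-0.6,[0,0,-0.04],[0,0,0]],[-0.6,[0,0,-0.04],[0,0,0]],[-0.6,[0,0,-0.04],[0,0,0]]]' |tail -4
python3 -m handwheel '[[-0.35,[0,0,-0.04],[0,0,0]],[-0.35,[0,0,-0.04],[0,0,0]],[-0.35,[0,0,-0.04],[0,0,0]],[-0.35,[0,0,-0.04],[0,0,0]],[-0.35,[0,0,0],[0,0,0]]]' |tail -4
cat > fixchk.py <<'E'
from plan import *
F=np.c_[tuple(axes(FX))]
def chk(cols=("blue",),save=None):
    a=[]
    for nm in("scene","top"):
        f=cams.grab_frame(nm);P,ok=cloud(f); q=P@F-[.5285,0,-.270]
        for c in cols:
            m=ok&mask(f,c)&(P[...,1]>.05)&(P[...,1]<.42)&(P[...,0]>.4)&(P[...,0]<.66)&(q[...,2]>.05)&(q[...,2]<.14)&(abs(q[...,0])<.03)
            k=q[m]
            if len(k)<30: print(nm,c,"few",len(k)); continue
            mm,nn,i=plane(k); k=k[i]
            print(nm,c,len(k),"face n",np.median(k[:,0]),"tilt n,y,u",nn,"y",np.percentile(k[:,1],[.5,2,98,99.5]),"u top",np.percentile(k[:,2],[98,99.8]))
            top=[np.percentile(k[abs(k[:,1]-y0)<.012][:,2],97) for y0 in k[:,1].min()+np.array([.02,.05,.08])]; print("   top at 3 y",np.array(top))
        c=f["color"]; a.append(cv2.resize(c[90:240,90:240] if nm=="top" else c[190:340,250:400],(400,400)))
    if save: cv2.imwrite(save,np.hstack(a))
E
python3 -c "
from fixchk import *
chk(save='pics/blue_in.png'); here(FX); show(pt(RK,.573,-.2665,.0),tool(RK))"
```

```text
wrist_force: [-8.8, 12.4, 10.8]
eef_rot: [1.756, 2.118, 0.567]
wrist_force: [-0.6, -0.6, -0.4]
gripper_width: 0.0186
gripper_force: 0.0
eef_rot: [1.755, 2.117, 0.569]
wrist_force: [-0.6, 0.6, 0.6]
gripper_width: 0.0185
gripper_force: 0.0
eef_rot: [1.753, 2.115, 0.573]
wrist_force: [0.1, -0.4, -0.4]
gripper_width: 0.0305
gripper_force: 0.0
scene blue 719 face n 0.008671146652688533 tilt n,y,u [-0.9999 -0.0138  0.0091] y [0.0018 0.003  0.0989 0.0999] u top [0.1193 0.1206]
   top at 3 y [0.1184 0.1193 0.119 ]
top blue 396 face n 0.007464009574862374 tilt n,y,u [ 0.9997 -0.0005  0.0262] y [-0.0006  0.0006  0.0934  0.0951] u top [0.1207 0.122 ]
   top at 3 y [0.1204 0.1206 0.1202]
t 15.55 nyu [0.5318 0.0466 0.004 ] F [-0.2133 -0.0646 -0.3458] w 0.030592527360424126 gf 0.0 q [ 0.2205 -0.2539  2.0231 -0.0232  0.8473  0.0446]
to [ 0.5037 -0.2521  0.2865] turn [ 0.0003 -0.0125  0.0217] deg 9.033240170530991 | shift/.5 before turn [-0.7773 -0.0006 -0.0396] after turn [-0.7708  0.1053  0.0213]
```

View pics/blue_in.png

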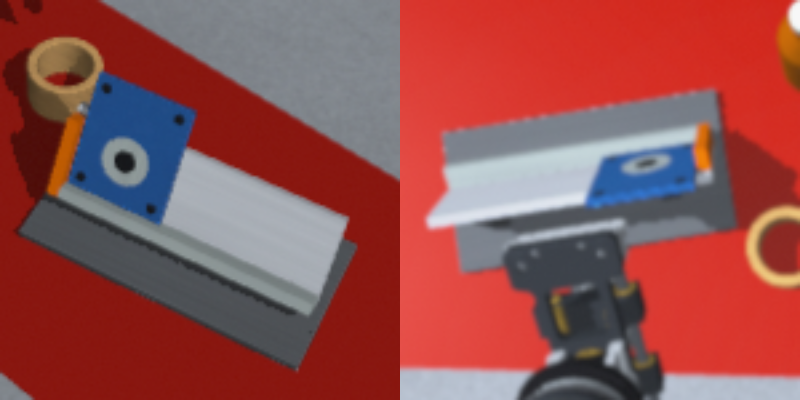

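Blue is seated flat, level, down on the ledge and against the stop. Now for the yellow plate.

```bash

python3 -m handwheel '[[-0.35,[-0.03,0,-0.01],[0,0,0]],[-0.35,[-0.055,0,-0.01],[0,0,0]],[-0.35,[-0.06,0,-0.01],[0,0,0]],[-0.35,[-0.06,0,-0.01],[0,0,0]],[-0.35,[-0.06,0,0],[0,0,0]]]' |tail -4
python3 -m handwheel '[[-0.35,[-0.06,0,0],[0,0,0]],[-0.35,[-0.06,0,0],[0,0,0]],[-0.35,[-0.06,0,0],[0,0,0]],[-0.35,[-0.06,0,0],[0,0,0]],[-0.35,[-0.06,0,0],[0,0,0]]]' |tail -4
python3 -m handwheel '[[-0.35,[-0.06,0,0],[0,0,0]],[-0.35,[-0.06,0,0],[0,0,0]],[-0.35,[-0.06,0,0],[0,0,0]],[-0.35,[-0.03,0,0],[0,0,0]]]' |tail -4
python3 -m handwheel '[[-0.35,[0,0,0],[0,-0.006,0.011]],[-0.35,[0,0,0],[0.0003,-0.0065,0.0107]],[-0.35,[0,0,0],[0,0,0]]]' |tail -4
python3 -c "
from plan import *
here(RK); show(pt(RK,.573,-.2665,-.2065),tool(RK))"
```

```text
eef_rot: [1.756, 2.118, 0.568]
wrist_force: [0.4, 0.4, 0.5]
gripper_width: 0.0304
gripper_force: 0.0
eef_rot: [1.758, 2.118, 0.568]
wrist_force: [0.2, 0.4, -0.0]
gripper_width: 0.0306
gripper_force: 0.0
eef_rot: [1.759, 2.117, 0.568]
wrist_force: [0.0, 1.5, 0.5]
gripper_width: 0.0307
gripper_force: 0.0
eef_rot: [1.903, 1.958, 0.523]
wrist_force: [0.3, -0.4, -0.4]
gripper_width: 0.0306
gripper_force: 0.0
t 17.25 nyu [ 0.5729 -0.2645 -0.0004] F [ 0.337  -0.413  -0.4066] w 0.030599106006258665 gf 0.0 q [-0.685   0.0346  1.7257  0.3963  1.0085 -0.8631]
to [ 0.6069 -0.2491  0.1077] turn [-0.0003 -0.0001 -0.0001] deg 0.10814396211607973 | shift/.5 before turn [-0.004   0.001   0.4122] after turn [-0.0039  0.0003  0.4122]
```

```bash

python3 -m handwheel '[[-0.35,[-0.004,0,0.02],[-0.0003,0,0]],[-0.35,[0,0,0.04],[0,0,0]],[-0.35,[0,0,0.04],[0,0,0]],[-0.35,[0,0,0.04],[0,0,0]],[-0.35,[0,0,0.04],[0,0,0]]]' |tail -4
python3 -m handwheel '[[-0.35,[0,0,0.04],[0,0,0]],[-0.35,[0,0,0.04],[0,0,0]],[-0.35,[0,0,0.04],[0,0,0]],[-0.35,[0,0,0.03],[0,0,0]],[-0.35,[0,0,0.02],[0,0,0]]]' |tail -4
python3 -c "
from plan import *
here(RK); show(pt(RK,.573,-.2665,-.2065),tool(RK))"
```

```text
eef_rot: [1.9, 1.96, 0.525]
wrist_force: [1.1, -0.2, 0.8]
gripper_width: 0.031
gripper_force: 0.0
eef_rot: [1.901, 1.96, 0.525]
wrist_force: [-0.3, -0.7, 0.1]
gripper_width: 0.0302
gripper_force: 0.0
t 18.25 nyu [ 0.5723 -0.2669 -0.1768] F [-0.3408 -0.6589  0.0824] w 0.030249781943418638 gf 0.0 q [-0.5785  0.3578  1.7145  0.4703  0.684  -0.9188]
to [ 0.6069 -0.2491  0.1077] turn [-0.0002 -0.0003  0.0002] deg 0.14004057425715935 | shift/.5 before turn [0.0008 0.0015 0.0593] after turn [0.0009 0.0014 0.0593]
```

```bash

python3 -m handwheel '[[-0.35,[0,0.0015,0.02],[0,0,0]],[-0.35,[0,0,0.02],[0,0,0]],[-0.35,[0,0,0.015],[0,0,0]],[-0.35,[0,0,0],[0,0,0]]]' |tail -4
python3 -m handwheel '[[-1,[0,0,0],[0,0,0]],[-1,[0,0,0],[0,0,0]],[-1,[0,0,0],[0,0,0]],[-1,[0,0,0],[0,0,0]],[-1,[0,0,0],[0,0,0]]]' 30 |tail -3
python3 -c "
from plan import *
here(RK)"
python3 -m handwheel '[[-1,[0,0,-0.015],[0,0,0]],[-1,[0,0,-0.02],[0,0,0]],[-1,[0,0,-0.03],[0,0,0]],[-1,[0,0,-0.03],[0,0,0]],[-1,[0,0,-0.03],[0,0,0]]]' |tail -4
python3 -m handwheel '[[-1,[0,0,-0.04],[0,0,0]],[-1,[0,0,-0.04],[0,0,0]],[-1,[0,0,-0.04],[0,0,0]],[-1,[0,0,-0.04],[0,0,0]],[-1,[0,0,-0.04],[0,0,0]]]' |tail -4
python3 -m handwheel '[[-1,[0,0,-0.04],[0,0,0]],[-1,[0,0,-0.03],[0,0,0]],[-1,[0,0,-0.015],[0,0,0]],[-1,[0,0,0],[0,0,0]]]' |tail -4
python3 - <<'E'
from plan import *
here(RK); show(pt(FX,.5355,.165,-.0),tool(FX)); 
E
```

```text
eef_rot: [1.901, 1.958, 0.525]
wrist_force: [-0.4, -0.1, 0.3]
gripper_width: 0.0303
gripper_force: 0.0
wrist_force: [-6.8, 0.4, 3.3]
gripper_width: 0.0079
gripper_force: 30.0
t 19.15 nyu [ 0.574  -0.2674 -0.2019] F [-6.7733  0.4006  3.253 ] w 0.007872724235237044 gf 29.99519795179367 q [-0.5639  0.4103  1.6966  0.4837  0.6449 -0.9259]
eef_rot: [1.901, 1.957, 0.525]
wrist_force: [0.1, -0.3, -3.3]
gripper_width: 0.008
gripper_force: 30.0
eef_rot: [1.901, 1.957, 0.525]
wrist_force: [-1.3, -0.6, -3.8]
gripper_width: 0.0079
gripper_force: 30.0
eef_rot: [1.9, 1.956, 0.525]
wrist_force: [0.7, 0.3, -4.0]
gripper_width: 0.0074
gripper_force: 30.0
t 20.55 nyu [ 0.5742 -0.2675  0.0038] F [ 0.7385  0.2673 -3.9938] w 0.007402484479169366 gf 29.99159038066864 q [-0.692   0.0321  1.7195  0.3991  1.0157 -0.8688]
to [0.4246 0.249  0.2677] turn [ 0.0003  0.0129 -0.0219] deg 9.158662186258667 | shift/.5 before turn [ 1.0083 -0.1325 -0.026 ] after turn [1.0157 0.0072 0.0564]
```

```bash

python3 -m handwheel '[[-1,[0.03,0,0],[0,0,0]],[-1,[0.055,-0.008,0],[0,0,0]],[-1,[0.06,-0.01,0],[0,0,0]],[-1,[0.06,-0.01,0],[0,0,0]],[-1,[0.06,-0.01,0],[0,0,0]]]' |tail -4
python3 -m handwheel '[[-1,[0.065,-0.01,0],[0,0,0]],[-1,[0.065,-0.01,0],[0,0,0]],[-1,[0.065,-0.01,0],[0,0,0]],[-1,[0.065,-0.01,0],[0,0,0]],[-1,[0.065,-0.01,0],[0,0,0]]]' |tail -4
python3 -m handwheel '[[-1,[0.065,-0.01,0],[0,0,0]],[-1,[0.065,-0.01,0],[0,0,0]],[-1,[0.065,-0.01,0],[0,0,0]],[-1,[0.065,-0.01,-0.01],[0,0,0]],[-1,[0.065,-0.005,-0.01],[0,0,0]]]' |tail -4
python3 -m handwheel '[[-1,[0.06,0,0],[0,0,0]],[-1,[0.03,0,0],[0,0,0]],[-1,[0,0,0],[0.0001,0.0064,-0.011]],[-1,[0,0,0],[0.0002,0.0065,-0.0109]],[-1,[0,0,0],[0,0,0]]]' 
python3 - <<'E'
from plan import *
here(FX); show(pt(FX,.5360,.165,-.165),tool(FX)); 
E
```

```text
eef_rot: [1.902, 1.958, 0.525]
wrist_force: [0.2, 1.0, -3.7]
gripper_width: 0.0077
gripper_force: 30.0
eef_rot: [1.901, 1.958, 0.526]
wrist_force: [0.2, -0.2, -3.9]
gripper_width: 0.0076
gripper_force: 30.0
eef_rot: [1.901, 1.959, 0.525]
wrist_force: [0.2, -0.3, -3.7]
gripper_width: 0.0075
gripper_force: 30.0
time_s: 22.55
position: [0.4252, 0.2477, 0.2638]
eef_rot: [1.755, 2.124, 0.568]
wrist_force: [-1.6, 0.2, -3.3]
gripper_width: 0.0081
gripper_force: 30.0
t 22.55 nyu [ 0.5338  0.1636 -0.0036] F [-1.6203  0.2199 -3.2931] w 0.008132659349364453 gf 29.996421933174133 q [ 0.5484 -0.1432  1.9458 -0.2312  0.8582  0.4671]
to [0.5061 0.2645 0.1251] turn [-0.0003 -0.0004  0.0001] deg 0.17964178948820586 | shift/.5 before turn [0.0021 0.005  0.3228] after turn [0.0028 0.0043 0.3228]
```

```bash

python3 -m handwheel '[[-1,[0.002,0.005,0.02],[-0.0003,-0.0004,0.0001]],[-1,[0,0,0.04],[0,0,0]],[-1,[0,0,0.04],[0,0,0]],[-1,[0,0,0.04],[0,0,0]],[-1,[0,0,0.04],[0,0,0]]]' |tail -4
python3 -m handwheel '[[-1,[0,0,0.04],[0,0,0]],[-1,[0,0,0.04],[0,0,0]],[-1,[0,0,0.03],[0,0,0]],[-1,[0,0,0.02],[0,0,0]],[-1,[0,0,0.01],[0,0,0]]]' |tail -4
python3 -c "
from fixchk import *
here(FX); chk(('blue','yellow'),'pics/yel1.png')"
```

```text
eef_rot: [1.757, 2.117, 0.567]
wrist_force: [0.2, -0.7, -3.4]
gripper_width: 0.008
gripper_force: 30.0
eef_rot: [1.756, 2.119, 0.566]
wrist_force: [0.3, -0.6, -3.0]
gripper_width: 0.0078
gripper_force: 30.0
t 23.55 nyu [ 0.5367  0.1643 -0.1645] F [ 0.2584 -0.59   -3.0185] w 0.007762501630755129 gf 29.99704599380493 q [ 0.4865  0.2077  1.9331 -0.3046  0.5177  0.5284]
scene blue 748 face n 0.008723847142543262 tilt n,y,u [-1.      0.0009  0.003 ] y [0.0011 0.0024 0.0989 0.1   ] u top [0.1188 0.1202]
   top at 3 y [0.1183 0.1183 0.1171]
scene yellow 844 face n 0.012311730553745182 tilt n,y,u [ 0.9999 -0.0106  0.003 ] y [0.1166 0.1182 0.2145 0.2157] u top [0.1334 0.1349]
   top at 3 y [0.1329 0.1305 0.132 ]
top blue 409 face n 0.007373691775438673 tilt n,y,u [0.9996 0.0007 0.0281] y [-0.0008  0.0007  0.0949  0.0964] u top [0.1211 0.1219]
   top at 3 y [0.1206 0.121  0.1205]
top yellow 269 face n 0.010767849291116294 tilt n,y,u [ 0.9997 -0.0114  0.0209] y [0.1134 0.1137 0.2098 0.2117] u top [0.1347 0.1357]
   top at 3 y [0.1345 0.1346 0.1343]
```

View pics/yel1.png

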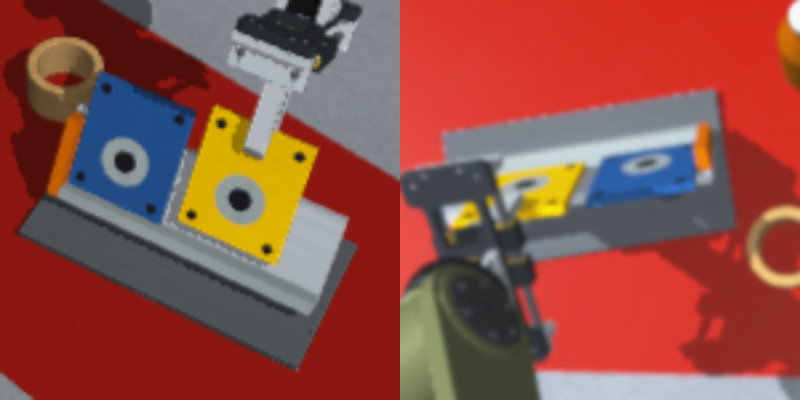

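Yellow is square, about 14 mm above the ledge and 16 mm from blue. I lower it softly.

```bash

python3 -m handwheel '[[-1,[0,0,0.008],[0,0,0]],[-1,[0,0,0.006],[0,0,0]],[-1,[0,-0.002,0.004],[0,0,0]],[-1,[0,-0.002,0.004],[0,0,0]],[-1,[0,0,0],[0,0,0]]]' |grep wrist
python3 -m handwheel '[[-1,[0,0,0.002],[0,0,0]],[-1,[0,0,0.002],[0,0,0]],[-1,[0,0,0],[0,0,0]]]' |grep wrist
cat > ff.py <<'E'
from plan import *
here(FX);s=bot.sense(); print(np.c_[tuple(axes(FX))].T@s["wrist_force"])
E
python3 ff.py
```

```text
wrist_force: [-0.5, 0.2, -3.2]
wrist_force: [0.3, 0.3, -3.6]
t 24.45 nyu [ 0.5355  0.1641 -0.1763] F [ 0.3381  0.2702 -3.6025] w 0.007603088777318711 gf 29.997199773788452 q [ 0.4829  0.2341  1.9312 -0.3155  0.4917  0.5379]
[-1.4698  0.2021 -3.3112]
```

```bash

python3 -m handwheel '[[-1,[0,0,0.002],[0,0,0]],[-1,[0,0,0.002],[0,0,0]],[-1,[0,0,0],[0,0,0]]]' |grep wrist
python3 ff.py
```

```text
wrist_force: [-0.9, 1.0, -3.6]
t 24.75 nyu [ 0.5355  0.1641 -0.1784] F [-0.8714  0.97   -3.6266] w 0.007825167576180948 gf 29.99718725681305 q [ 0.4821  0.239   1.9301 -0.317   0.4881  0.5391]
[-2.3972  1.1162 -2.8036]
```

```bash

python3 -m handwheel '[[-1,[0,0,0.002],[0,0,0]],[-1,[0,0,0],[0,0,0]]]' |grep wrist
python3 -m handwheel '[[-1,[0,-0.003,0],[0,0,0]],[-1,[0,-0.002,0],[0,0,0]],[-1,[0,0,0],[0,0,0]]]' |grep wrist
python3 ff.py
```

```text
wrist_force: [-9.2, -2.5, 7.3]
wrist_force: [-1.3, -0.3, 5.2]
t 25.25 nyu [ 0.5343  0.1644 -0.1787] F [-1.2699 -0.3349  5.2259] w 0.007711877944777864 gf 30.013494193553925 q [ 0.4833  0.2381  1.9347 -0.322   0.4819  0.545 ]
[ 1.4784 -0.091   5.1809]
```

```bash

python3 -m handwheel '[[-1,[-0.006,0,-0.001],[0,0,0]],[-1,[-0.006,0,0],[0,0,0]],[-1,[-0.006,0,0],[0,0,0]],[-1,[-0.004,0,0],[0,0,0]],[-1,[0,0,0],[0,0,0]]]' |grep wrist
python3 -m handwheel '[[-1,[-0.003,0,0],[0,0,0]],[-1,[-0.002,0,0],[0,0,0]],[-1,[0,0,0],[0,0,0]]]' |grep wrist
python3 ff.py
```

```text
wrist_force: [-17.7, 8.9, 19.1]
wrist_force: [-21.0, 8.8, 23.0]
t 26.05 nyu [ 0.5343  0.1523 -0.1772] F [-21.0199   8.848   22.9879] w 0.007822764681999106 gf 30.074133574962616 q [ 0.4564  0.2253  1.9476 -0.2929  0.4735  0.4962]
[-4.9516 12.63   29.403 ]
```

```bash

python3 -m handwheel '[[-1,[0,0,-0.002],[0,0,0]],[-1,[0,0,-0.002],[0,0,0]],[-1,[0,0,0],[0,0,0]]]' |grep wrist
python3 -c "
from fixchk import *
import ff
chk(('blue','yellow'),'pics/yel2.png')"
```

```text
wrist_force: [2.0, 1.7, -0.5]
t 26.35 nyu [ 0.5333  0.1506 -0.1767] F [ 1.9637  1.7273 -0.5341] w 0.007817993237057933 gf 30.00199645757675 q [ 0.4546  0.2233  1.9495 -0.2937  0.477   0.495 ]
[ 1.6838  1.3287 -1.5889]
scene blue 738 face n 0.00896351418017688 tilt n,y,u [ 1.     -0.0046  0.0089] y [0.0011 0.0025 0.0986 0.0998] u top [0.1188 0.1206]
   top at 3 y [0.1179 0.1189 0.1181]
scene yellow 740 face n 0.00859084615072847 tilt n,y,u [-1.     -0.0084  0.0006] y [0.1061 0.1075 0.2044 0.2056] u top [0.1226 0.1249]
   top at 3 y [0.119  0.1183 0.1234]
top blue 400 face n 0.0073971281726175064 tilt n,y,u [0.9996 0.0023 0.0283] y [-0.0008  0.0007  0.0954  0.0964] u top [0.1208 0.1225]
   top at 3 y [0.12   0.1204 0.1204]
top yellow 248 face n 0.007335972439108496 tilt n,y,u [ 0.9998 -0.0072  0.0181] y [0.1017 0.1027 0.1993 0.2003] u top [0.1241 0.1259]
   top at 3 y [0.1219 0.1209 0.1244]
```

View pics/yel2.png

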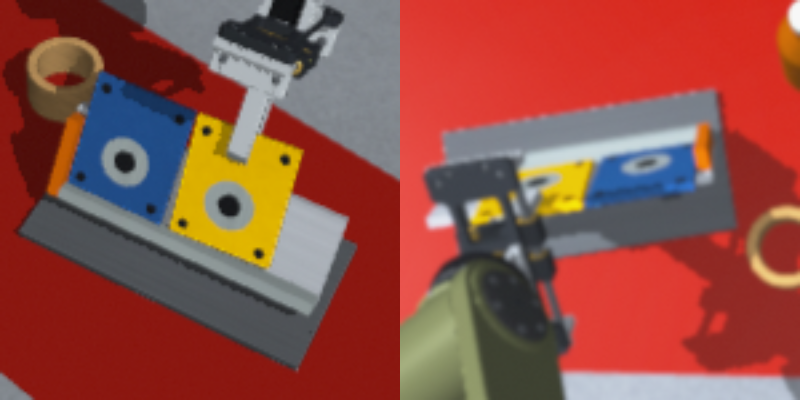

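Dragging on the ledge rolled yellow about 2–3° in the grip (right side up), and the gap to blue is about 5 mm. I level it, lift slightly and then push.

```bash

python3 -m handwheel '[[-1,[0,0,-0.002],[0,0,0]],[-1,[0.002,0,0],[0,-0.003,0]],[-1,[0.002,0,0],[0,-0.003,0]],[-1,[0,0,0],[0,0,0]]]' |grep wrist
python3 -c "
from fixchk import *
import ff
chk(('yellow',))"
```

```text
wrist_force: [5.1, -1.3, -1.4]
t 26.85 nyu [ 0.5332  0.1525 -0.1759] F [ 5.0878 -1.3135 -1.3668] w 0.007882370900021633 gf 30.00156819820404 q [ 0.4815  0.2307  1.9383 -0.3845  0.5083  0.5975]
[ 3.4316 -2.2436 -3.5595]
scene yellow 777 face n 0.008738100510827906 tilt n,y,u [ 1.     -0.0039  0.004 ] y [0.1078 0.1089 0.2053 0.2066] u top [0.1225 0.1247]
   top at 3 y [0.1214 0.1198 0.1227]
top yellow 238 face n 0.007276767379245652 tilt n,y,u [ 0.9997 -0.008   0.0236] y [0.1043 0.1049 0.2007 0.2023] u top [0.1235 0.125 ]
   top at 3 y [0.1231 0.1232 0.1237]
```

```bash

python3 -m handwheel '[[-1,[0,0,0.002],[0,0,0]],[-1,[0,0,0.002],[0,0,0]],[-1,[0,0,0],[0,0,0]]]' |grep wrist
python3 ff.py
python3 -m handwheel '[[-1,[0,0,0.001],[0,0,0]],[-1,[0,0,0],[0,0,0]]]' |grep wrist
python3 ff.py
```

```text
wrist_force: [7.3, 0.5, -2.4]
t 27.25 nyu [ 0.5332  0.1525 -0.1779] F [ 7.3201  0.4949 -2.4476] w 0.007623235445572053 gf 30.002479255199432 q [ 0.4804  0.2352  1.9376 -0.3848  0.5038  0.5979]
[ 5.0836 -0.8855 -5.7613]
wrist_force: [5.2, 1.1, -0.7]
t 27.45 nyu [ 0.5332  0.1525 -0.1783] F [ 5.1863  1.1348 -0.7278] w 0.007842610728699184 gf 30.002473890781403 q [ 0.4804  0.2363  1.9373 -0.3854  0.5032  0.5985]
[ 4.2321  0.1429 -3.2838]
```

```bash

python3 -m handwheel '[[-1,[-0.002,0,0],[0,0,0]],[-1,[-0.002,0,0],[0,0,0]],[-1,[-0.002,0,0],[0,0,0]],[-1,[-0.002,0,0],[0,0,0]],[-1,[0,0,0],[0,0,0]]]' |grep wrist
python3 ff.py
python3 -m handwheel '[[-1,[-0.002,0,0],[0,0,0]],[-1,[-0.002,0,0],[0,0,0]],[-1,[0,0,0],[0,0,0]]]' |grep wrist
python3 ff.py
```

```text
wrist_force: [4.7, 2.1, 0.3]
t 27.95 nyu [ 0.5332  0.1489 -0.1781] F [4.6517 2.0926 0.3223] w 0.007637480838350384 gf 30.002123415470123 q [ 0.4722  0.2329  1.9412 -0.3782  0.4996  0.5851]
[ 4.4579  1.1839 -2.2016]
wrist_force: [5.0, 2.9, -0.7]
t 28.25 nyu [ 0.5332  0.1468 -0.178 ] F [ 4.9688  2.9102 -0.7149] w 0.007442157689610927 gf 30.00213325023651 q [ 0.4679  0.2313  1.9431 -0.3748  0.498   0.5785]
[ 4.3416  1.9276 -3.3322]
```

```bash

python3 -m handwheel '[[-1,[-0.002,0,0],[0,0,0]],[-1,[0,0,0],[0,0,0]]]' |grep wrist
python3 -m handwheel '[[-1,[-0.002,0,0],[0,0,0]],[-1,[0,0,0],[0,0,0]]]' |grep wrist
python3 -c "
from fixchk import *
import ff
chk(('blue','yellow',))"
```

```text
wrist_force: [3.2, 5.0, 0.7]
wrist_force: [1.6, 7.5, -0.1]
t 28.65 nyu [ 0.5332  0.1453 -0.1778] F [ 1.599   7.4538 -0.1163] w 0.007663415600245914 gf 30.00210464000702 q [ 0.4642  0.2295  1.9449 -0.3709  0.4963  0.5718]
[ 2.5117  7.0222 -1.5844]
scene blue 717 face n 0.009125220948285051 tilt n,y,u [-0.9999  0.0077  0.0117] y [0.0003 0.0013 0.0964 0.0981] u top [0.1198 0.1209]
   top at 3 y [0.1177 0.1192 0.1194]
scene yellow 756 face n 0.008902051884313311 tilt n,y,u [-0.9999 -0.      0.012 ] y [0.1    0.1015 0.1984 0.1997] u top [0.1209 0.1218]
   top at 3 y [0.1197 0.1166 0.1204]
top blue 401 face n 0.007361840467455472 tilt n,y,u [ 0.9995 -0.0015  0.031 ] y [-0.0025 -0.0011  0.0924  0.0933] u top [0.1215 0.1228]
   top at 3 y [0.1211 0.1211 0.1215]
top yellow 232 face n 0.007300456393605548 tilt n,y,u [ 0.9995 -0.0066  0.0304] y [0.0973 0.0982 0.1944 0.1956] u top [0.122 0.123]
   top at 3 y [0.1212 0.1211 0.1225]
```

```bash

python3 -m handwheel '[[-1,[-0.002,0,0],[0,0,0]],[-1,[0,0,0],[0,0,0]]]' |grep wrist
python3 -m handwheel '[[-1,[-0.002,0,0],[0,0,0]],[-1,[0,0,0],[0,0,0]]]' |grep wrist
python3 ff.py
```

```text
wrist_force: [-1.5, 13.2, 1.6]
wrist_force: [-4.4, 17.9, 1.9]
t 29.15 nyu [ 0.5332  0.1447 -0.1775] F [-4.3766 17.9489  1.9272] w 0.007709676169295445 gf 30.001007616519928 q [ 0.4618  0.2278  1.9467 -0.3659  0.4938  0.565 ]
[ 0.1532 18.4511  2.1369]
```

```bash

python3 -m handwheel '[[-0.6,[0,0,0],[0,0,0]],[-0.6,[0,0,0],[0,0,0]],[-0.6,[0,0,0],[0,0,0]],[-0.6,[0,0,-0.01],[0,0,0]],[-0.6,[0,0,-0.02],[0,0,0]]]' |tail -4
python3 -m handwheel '[[-0.6,[0,0,-0.03],[0,0,0]],[-0.6,[0,0,-0.03],[0,0,0]],[-0.6,[0,0,-0.04],[0,0,0]],[-0.6,[0,0,-0.04],[0,0,0]],[-0.6,[0,0,-0.02],[0,0,0]]]' |tail -4
python3 -c "
from fixchk import *
import ff
chk(('blue','yellow',),'pics/rel.png')
show(pt(FX,.5435,.2165,-.14),tool(FX))"
```

```text
eef_rot: [1.753, 2.093, 0.529]
wrist_force: [0.7, -0.2, 0.4]
gripper_width: 0.0187
gripper_force: 0.0
eef_rot: [1.751, 2.092, 0.534]
wrist_force: [-0.4, -0.2, 0.2]
gripper_width: 0.0188
gripper_force: 0.0
t 30.15 nyu [ 0.5336  0.1464 -0.0809] F [-0.4182 -0.233   0.2371] w 0.018832107019200205 gf 0.0 q [ 0.5006  0.0057  1.9726 -0.3035  0.6913  0.5118]
[-0.275  -0.1505  0.4326]
scene blue 736 face n 0.00876433306575608 tilt n,y,u [1.     0.0027 0.0041] y [0.0016 0.0035 0.0974 0.0986] u top [0.1195 0.1207]
   top at 3 y [0.1188 0.1189 0.1186]
scene yellow 837 face n 0.008889934337398597 tilt n,y,u [1.     0.0049 0.0051] y [0.1008 0.1025 0.1985 0.1999] u top [0.1196 0.1207]
   top at 3 y [0.1187 0.1196 0.1192]
top blue 391 face n 0.007373411304072652 tilt n,y,u [0.9994 0.0043 0.0332] y [-0.0014 -0.0004  0.0927  0.0943] u top [0.121  0.1232]
   top at 3 y [0.1204 0.121  0.1201]
top yellow 378 face n 0.0072879746657126265 tilt n,y,u [0.9995 0.0032 0.0317] y [0.0998 0.1012 0.1869 0.1926] u top [0.1206 0.1215]
   top at 3 y [0.1205 0.1203 0.12  ]
to [0.4905 0.314  0.1505] turn [ 0.0005  0.0061 -0.0002] deg 2.193170623413048 | shift/.5 before turn [0.1444 0.019  0.1115] after turn [0.1401 0.0196 0.1168]
```

View pics/rel.png

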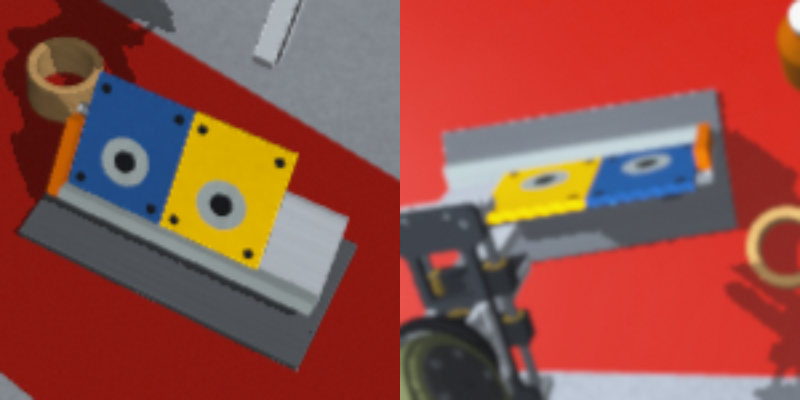

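Both plates sit flat, level and together. I shut the fingers and nudge yellow's free edge from the open side to make sure it is snug.

```bash

python3 -m handwheel '[[-0.6,[0,0,-0.04],[0,0,0]],[-1,[0.03,0.01,0],[0.0005,0.0061,-0.0002]],[-1,[0.04,0.01,0],[0,0,0]],[-1,[0.04,0,0],[0,0,0]],[-1,[0.04,0,0],[0,0,0]]]' 5|tail -2
python3 -c "
from plan import *
here(FX); show(pt(FX,.544,.222,-.225),tool(FX))"
```

```text
gripper_width: 0.0007
gripper_force: 0.0
t 30.75 nyu [ 0.5426  0.2225 -0.0644] F [-0.5463 -0.6746  0.6424] w 0.000737129900434949 gf 0.0 q [ 0.6484  0.0545  1.8726 -0.3254  0.7673  0.6442]
to [0.5317 0.3274 0.0771] turn [-0.0005  0.0002 -0.    ] deg 0.1923918772776154 | shift/.5 before turn [-0.0006  0.0038  0.3212] after turn [-0.001   0.0028  0.3212]
```

```bash

python3 -m handwheel '[[-1,[0,0.003,0.03],[-0.0005,0,0]],[-1,[0,0,0.04],[0,0,0]],[-1,[0,0,0.04],[0,0,0]],[-1,[0,0,0.04],[0,0,0]],[-1,[0,0,0.04],[0,0,0]]]' |grep wrist
python3 -m handwheel '[[-1,[0,0,0.04],[0,0,0]],[-1,[0,0,0.04],[0,0,0]],[-1,[0,0,0.03],[0,0,0]],[-1,[0,0,0.02],[0,0,0]],[-1,[0,0,0],[0,0,0]]]' |grep wrist
python3 ff.py
python3 -m handwheel '[[-1,[-0.006,0,0],[0,0,0]],[-1,[-0.006,0,0],[0,0,0]],[-1,[-0.004,0,0],[0,0,0]],[-1,[-0.004,0,0],[0,0,0]],[-1,[0,0,0],[0,0,0]]]' |grep wrist
python3 ff.py
```

```text
wrist_force: [0.6, 0.3, 0.2]
wrist_force: [-0.3, -0.1, 0.1]
t 31.75 nyu [ 0.5434  0.2215 -0.2251] F [-0.2574 -0.0521  0.0886] w 0.0007702773333680218 gf 0.0 q [ 0.5751  0.399   1.8137 -0.4258  0.4769  0.7219]
[-0.1831 -0.003   0.2081]
wrist_force: [0.2, -1.0, -0.8]
t 32.25 nyu [ 0.5447  0.2117 -0.2233] F [ 0.2423 -1.0284 -0.8174] w 0.0005770247281913646 gf 0.0 q [ 0.5565  0.3872  1.8259 -0.4129  0.4676  0.6949]
[-0.3695 -1.0556 -0.7306]
```

Push on in 1 mm steps until contact force appears.

```bash

python3 -m handwheel '[[-1,[-0.002,-0.002,0],[0,0,0]],[-1,[-0.002,0,0],[0,0,0]],[-1,[-0.002,0,0],[0,0,0]],[-1,[0,0,0],[0,0,0]]]' |grep wrist
python3 ff.py
python3 -m handwheel '[[-1,[-0.002,0,0],[0,0,0]],[-1,[0,0,0],[0,0,0]]]' |grep wrist
python3 -m handwheel '[[-1,[-0.002,0,0],[0,0,0]],[-1,[0,0,0],[0,0,0]]]' |grep wrist
python3 ff.py
```

```text
wrist_force: [-0.6, 1.3, 0.7]
t 32.65 nyu [ 0.5435  0.209  -0.2236] F [-0.5787  1.3449  0.7129] w 0.0003323121265567128 gf 0.7173856906592846 q [ 0.5519  0.3849  1.8316 -0.4108  0.4631  0.6894]
[0.0825 1.4295 0.7756]
wrist_force: [-2.1, 6.7, -0.5]
wrist_force: [-3.9, 13.3, -0.2]
t 33.05 nyu [ 0.5439  0.2084 -0.2233] F [-3.9262 13.266  -0.1518] w 0.0008275571296300408 gf 7.0970553159713745 q [ 0.5497  0.3834  1.8332 -0.4071  0.4597  0.6839]
[-1.2631 13.7667  0.554 ]
```

```bash

python3 -m handwheel '[[-1,[0.003,0,0],[0,0,0]],[-1,[0.005,0,0],[0,0,0]],[-1,[0.02,0,0],[0,0,0]],[-1,[0.02,0,0],[0,0,0]],[-1,[0,0,-0.03],[0,0,0]]]' |grep wrist
python3 -m handwheel '[[-1,[0,0,-0.05],[0,0,0]],[-1,[0,0,-0.06],[0,0,0]],[-1,[0,0,-0.06],[0,0,0]],[-1,[0,0,-0.06],[0,0,0]],[-1,[0,0,-0.06],[0,0,0]]]' |grep wrist
python3 -m handwheel '[[-1,[0.06,0,-0.05],[0,0,0]],[-1,[0.06,0,-0.05],[0,0,0]],[-1,[0.05,0,0],[0,0,0]],[-1,[0.03,0,0],[0,0,0]],[-1,[0,0,0],[0,0,0]]]' |grep wrist
python3 -c "
from fixchk import *
import ff
chk(('blue','yellow',))
f=cams.grab_frame('top'); g=cams.grab_frame('scene')
cv2.imwrite('pics/final.png',np.hstack([cv2.resize(f['color'],(400,300)),cv2.resize(g['color'][150:340,80:400],(400,300))]))
for n,h in(('top',f),('scene',g)):
    P,ok=cloud(h); B=ok&mask(h,'orange')&(P[...,0]>.63)&(P[...,1]<.06)&(P[...,1]>-.05); T=ok&(P[...,0]<.56)&(P[...,0]>.4)&(P[...,1]>-.03)&(P[...,1]<.085)&(P[...,2]>.03)&(P[...,2]<.06); print(n,np.median(P[B],0),P[T].min(0),P[T].max(0))"
```

```text
wrist_force: [0.1, 0.9, 0.8]
wrist_force: [-0.1, -0.4, -0.4]
wrist_force: [0.3, 0.1, -0.0]
t 34.55 nyu [ 0.5426  0.3325 -0.0142] F [ 0.3018  0.0791 -0.0378] w 0.0007312158194892359 gf 0.0 q [ 0.8836  0.1216  1.6958 -0.4059  0.9478  0.8691]
[ 0.2507  0.0212 -0.1884]
scene blue 722 face n 0.009122813932276652 tilt n,y,u [0.9999 0.0034 0.0129] y [0.0013 0.0025 0.0969 0.0978] u top [0.1186 0.1211]
   top at 3 y [0.1185 0.1176 0.1176]
scene yellow 820 face n 0.008820970837688069 tilt n,y,u [ 0.9999 -0.0074  0.0136] y [0.1002 0.1014 0.1978 0.1991] u top [0.1197 0.1205]
   top at 3 y [0.1179 0.1186 0.1186]
top blue 399 face n 0.007357598306206081 tilt n,y,u [0.9993 0.0035 0.0363] y [-0.0018 -0.0006  0.0924  0.0936] u top [0.121  0.1222]
   top at 3 y [0.1208 0.1204 0.1207]
top yellow 412 face n 0.007260429555366044 tilt n,y,u [0.9995 0.0024 0.0321] y [0.0988 0.0994 0.1949 0.196 ] u top [0.1208 0.1221]
   top at 3 y [0.1208 0.1207 0.1202]
top [0.6662 0.0177 0.1126] [ 0.4429 -0.0214  0.031 ] [0.5211 0.0568 0.0518]
scene [0.687  0.0203 0.117 ] [ 0.4437 -0.018   0.03  ] [0.5246 0.061  0.0532]
```

View pics/final.png

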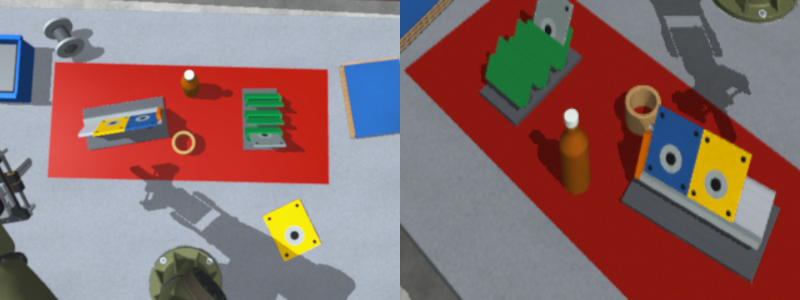

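Blue and yellow stand side by side against the stop, flat and level. The grey plate, bottle and tape are unmoved, and the arm is clear of everything.

```bash
python3 -c "
from station import bot
print(bot.finish_job())"
```

```text
the job is handed in; nothing more can be done
None
```

The job is handed in at about 35 s of the 72 s: camera checks showed blue snug against the orange stop and yellow snug against blue, both flat on the board and down on the ledge, with the grey plate, bottle and tape roll left where they stood.

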